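Snap a valve clip shut with bench-held pliers

ROBOT

A 7-joint arm with a two-finger parallel gripper is mounted at the origin on the work surface. World frame = base frame: x ahead of the robot, y to its left, z up, the work surface at z = 0. Lengths are in m, angles in rad, forces in N, time in s.
With the tool pointing down it reaches from about 0.4 to 0.9 m from the base axis. Payload 5.5 kg.
Tool frame: the origin (TCP) lies at the centre of the arm's flange, where the gripper is bolted on; the fingertips stand 173 mm ahead of it and the grasp point (between the pads) lies 155 mm ahead of it (tip_extent is the distance from the TCP to the fingertips, in m); z points along the fingers, x is the direction in which the jaws open and shut, and the axes are right-handed (so a half turn about z gives the same grasp; the last joint's range is limited). The gripper opens to 85 mm and grips with 20 to 120 N. Pads are 22 mm wide; open, the fingers measure 114 mm over their backs; the gripper's body (76 mm by 85 mm) begins 54 mm behind the grasp point. The pads swing forward as they close: fully open they stand 13 mm farther back than shut.
Start: joints at [-0.994, 0.501, -0.427, 1.55, 0.221, 1.138, -0.21], TCP at [0.201, 0.618, 0.405] pointing down, gripper open.
Joint ranges: [-2.88, 2.88], [-0.31, 2.03], [-1.54, 1.56], [0.2, 2.42], [-1.41, 4.55], [0.19, 2.02], [-2.57, 2.57]. Speed limits (rad/s): [2.57, 2.57, 3.14, 3.14, 3.14, 3.14, 3.14].

INTERFACE

Orientations are given as a unit quaternion [w, x, y, z].
In Python, from workcell import get_obs, read_camera, camera_model, hand_in, tip_extent gives the robot as it stands. The module is installed in compiled form; this text tells all that it offers.
- The arm moves only by the tool drive_tool, never from a script. Its arguments are lists of equal length, an entry for each row: "translation": the shift along the tool's x, y, z in cm, a list of three; "rotation": the turn, a rotation vector about the tool's x, y, z in rad, a list of three; "claw": the gripper command: -1 is fully open, 1 is shut, values between are in proportion. A call has 1 to 12 rows; each row shifts and turns the commanded pose from where the row before left it, along the tool's axes as they then stand; what a row does not reach is not made up. A row lasts 1/10 s, in which the tool goes at most 50 mm and 8.59 degrees, less where a joint would pass 70% of its speed; a pose out of reach is approached as far as the arm can. A call with a gripper value outside its range is refused whole. The fingers move at their own pace and stop on an object; "force" is the grip in N (left out, the last holds). Time passes only in rows, so rows that do not move let the fingers close. It gives the time, the measured TCP pose, the force and the opening at its end, in the units of the state.
- get_obs(): the state, without advancing time (a new reading comes with each control period).
- read_camera(name): name is "side" or "top" or "wrist"; returns the picture (480x640x3 uint8, blue, green, red); there is no depth.
- camera_model(name): a dict with "fx", "fy", "cx", "cy" (pixels), "k1" (the pictures are not rectified: a ray, as slopes to the right and down, at radius r is drawn at 1 + k1 r^2 times it, then the intrinsics apply), "position" and "attitude" of the camera in the world. Camera axes: x right, y down, z forward; pixel columns grow to the right and rows downward; lengths in m; the calibration is good to about 2 mm. A picture is of the moment at which its call begins: read the wrist's pose just before it. camera_model takes no time and is no camera call; for the wrist camera it gives the pose at the moment of the call.
- hand_in(): hands the job in, once; it reports no verdict.
The state is a dict: "clock": time; "joints": joint angles; "qd": joint speeds; "joint_torque": joint torques, N m; "position": TCP position; "eef_rot": TCP orientation; "force": force on the tool from outside, world axes, zero at the start; "wrist_torque": the same for the moment, N m; "opening": finger opening in m.
Only numpy, scipy, OpenCV 4.12 (cv2) and the standard library are available. Lean on these libraries where they do the work, as an engineer would, in place of code of your own. Each camera call takes 0.05 s, during which the arm holds its last target. There are 200 camera calls.

TASK

Stand the brass valve block that wears the white snap clip upright in the cradle of the bench pliers, with the clip's two ears down between the open jaws, and let go of it. Then push the pliers' free rubber handle towards the clamped one, gently, until the clip clicks shut and stays shut; do not force the handle and do not close the clip with the fingers. Finally let the pliers spring open, leave the block standing in the cradle, and leave the spare block, jar and mug where they are.

Things in the scene. Friction and masses are not known exactly. Their poses are not given: they have to be found in the camera images.
- valve_head (a point): The loose brass valve block to be clipped, about 260 g, 85 mm tall, standing on its 36 x 36 x 14 mm base. The point is the centre of its square head (24 x 24 x 30 mm, grip here, flats face the x and y axes), 70 mm above the underside. Below the head a neck 22 mm thick; round it, 24 to 36 mm above the underside, the clip, a white ring 32 mm wide. z is up.
- ears (a point): Point on the same block between the clip's two ears (axes as valve_head): 24 mm from the block's axis towards its -y, 30 mm above its underside. The white plastic ears run along -y, 12 to 34 mm off the block's axis, 12 mm high; together 17 mm wide in x when open. They must go between the jaws.
- clip (a joint): Travel in m of the clip's moving ear (the +x one, moves to -x): 0 open, 0.0044 snapped shut. It resists with about 15 N at first, less and less, goes over centre at 3 mm, snaps on to 4.4 mm and stays; pressed less than 3 mm it springs open again.
- cradle (a point): Centre of the floor of the aluminium cradle, a low-walled pocket for the block's base; floor 12 mm above the bench. Inside 44 mm in x, 40 mm in y; walls 9 mm high, 6 mm thick. Fixed on a screwed-down steel plate (150 x 305 x 12 mm) with the pliers. The block belongs here with its axes as these, ears to -y, head point 70 mm above this point; squeezed, it may shift some mm in x.
- fixed_jaw (a point): Middle of the fixed jaw's flat face (axes as the cradle's): 28.5 mm from the cradle's centre in -y, 11 mm in -x; the face looks to +x, is 21 mm long in y and reaches from 22 to 38 mm above the cradle floor. The moving jaw is opposite, on the +x side; with the pliers open, the gap lets the open ears in from above with 2.5 mm to spare on this side and over 4 mm on the other.
- hinge (a point): The pliers' upright hinge axis, 82 mm from the cradle's centre in the cradle's -y, 42 mm above the bench (mid-height of jaws and handles). Axes as the cradle's.
- pliers (a joint): Angle of the pliers' moving half about the hinge, rad: 0 open (a spring returns it there), at most 0.62; growing (anticlockwise from above) closes the jaws. A setting screw in the moving jaw, 55 mm from the hinge, sticks out by 0 to 15 mm more, different every time and not given, so the clip meets the nose and snaps somewhere from 0.15 to 0.55 rad: feel for it.
- handle: The free handle's black rubber grip: round bar 18 mm thick, 70 mm long along its y; origin at its middle, 130 mm from the hinge, 30 mm above the plate. Push it from its -x side along its +x, towards the clamped handle (it turns about the hinge). It yields 1 mm per 8 N. Push: 1 to 4 N, rises to 8 to 12 N at the clip, drops as it clicks, then rises again; over 16 N overstrains it.
- spare: A spare brass block without a clip, 36 mm square base, 54 mm tall, loose; origin under its centre. To be left alone.
- jar: Clear plastic jar, 60 mm wide, 75 mm tall; origin under its centre. To be left alone.
- mug: White mug, 80 mm wide, 90 mm tall; origin under its centre. To be left alone.

How it is judged:
By the outcome, as a careful person would: the job done as asked, in the order asked, and still so for the second after the job is handed in, with the robot touching nothing.
It also fails if it takes over 72 s, if anything falls off the work surface, if the arm or the gripper's body presses on something with over 40 N, if the wrist force passes 120 N, or if a joint passes its speed limit or range.

## Working session

There is one attempt and no reset: what is moved stays moved. The work goes in short steps, Python scripts to look and compute and a tool call to move; the robot and the scene stay as the last step left them, time stands still between calls to the robot, and variables do not carry over. Pictures are saved under pics/ and viewed, about 8 in all and at most 12, crops included, and the job is handed in when it is done.

Besides the shell and the picture viewer there is one more tool, called after "Emit:" as name(argument=value, ...) on one line, values as JSON. drive_tool: Moves the arm, as the interface text tells. Its arguments: {"type":"object","properties":{"translation":{"type":"array","items":{"type":"array","items":{"type":"number"}}},"rotation":{"type":"array","items":{"type":"array","items":{"type":"number"}}},"claw":{"type":"array","items":{"type":"number"}},"force":{"type":"number"}},"required":["translation","rotation","claw"]}

```bash
mkdir -p pics
python3 - <<'E'
from workcell import *
import cv2,numpy as np
o=get_obs();print(o['position'],o['eef_rot'],o['opening'],o['clock'],o['force'],tip_extent)
a=read_camera('top');b=read_camera('side')
cv2.imwrite('pics/top0.png',a);cv2.imwrite('pics/side0.png',b)
for n in('top','side','wrist'):print(n,camera_model(n))
E
```

```text
[0.20057836 0.61790347 0.40367763] [ 5.48314863e-04  8.08887770e-01  5.87962297e-01 -7.81801554e-04] 0.08520242764270695 0.0 [-0.33793301  0.45570242 -0.14031184] 0.1734
top {'fx': 532.2473840758934, 'fy': 532.2473840758934, 'cx': 309.25831753435034, 'cy': 239.6833007492835, 'k1': 0.029195692488714384, 'position': array([0.53305648, 0.08731769, 1.04412479]), 'attitude': array([ 0.02955859, -0.7040738 ,  0.70894331, -0.02838582])}
side {'fx': 489.2439728276517, 'fy': 489.2439728276517, 'cx': 313.90729286214, 'cy': 240.8846959469908, 'k1': -0.0342410146050085, 'position': array([ 0.22770095, -0.46568817,  0.72944648]), 'attitude': array([-0.36518822,  0.87182484, -0.30380327,  0.11942602])}
wrist {'fx': 398.14098295374123, 'fy': 398.14098295374123, 'cx': 318.91920383186977, 'cy': 240.90161745956436, 'k1': -0.039193115299690384, 'position': array([0.12865411, 0.64127578, 0.37353536]), 'attitude': array([0.1212585 , 0.80000793, 0.58113264, 0.0869974 ])}
```

View pics/top0.png

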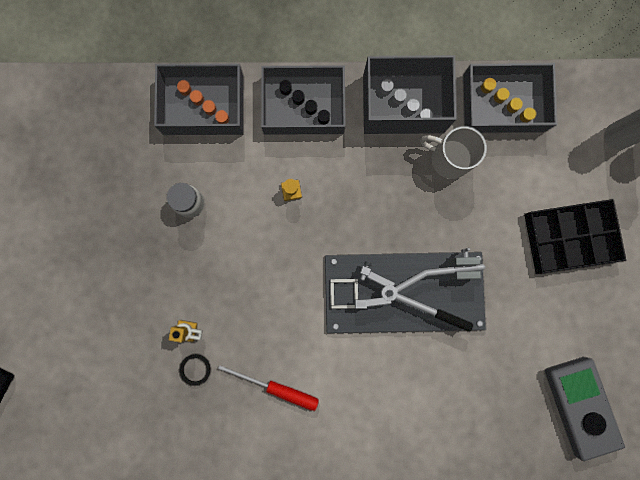

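View pics/side0.png

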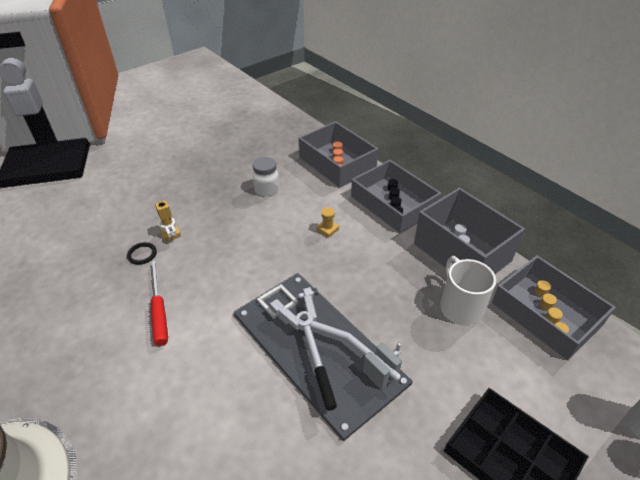

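```bash
cat > h.py <<'E'
from workcell import *
import cv2,numpy as np
from scipy.spatial.transform import Rotation as R
def rot(q): return R.from_quat(np.roll(np.asarray(q),-1)).as_matrix()
def ray(m,uv):
    d=np.array([(uv[0]-m['cx'])/m['fx'],(uv[1]-m['cy'])/m['fy']]);s=d.copy()
    for _ in range(20): s=d/(1+m['k1']*(s@s))
    return rot(m['attitude'])@np.array([s[0],s[1],1])
def onz(m,uv,z):
    r=ray(m,uv);p=m['position'];return p+r*(z-p[2])/r[2]
def proj(m,P):
    c=rot(m['attitude']).T@(np.asarray(P)-m['position']);s=c[:2]/c[2];s=s*(1+m['k1']*(s@s))
    return np.array([m['fx']*s[0]+m['cx'],m['fy']*s[1]+m['cy']])
def tri(m1,u1,m2,u2):
    A=np.zeros((3,3));b=np.zeros(3)
    for m,u in((m1,u1),(m2,u2)):
        r=ray(m,u);r/=np.linalg.norm(r);M=np.eye(3)-np.outer(r,r);A+=M;b+=M@m['position']
    return np.linalg.solve(A,b)
E
python3 - <<'E'
from h import *
a=cv2.imread('pics/top0.png')
c1=cv2.resize(a[310:355,150:215],None,fx=6,fy=6,interpolation=cv2.INTER_CUBIC)
c2=cv2.resize(a[245:340,320:490],None,fx=4.6,fy=4.6,interpolation=cv2.INTER_CUBIC)
o=np.zeros((c1.shape[0]+c2.shape[0],800,3),np.uint8)
o[:c1.shape[0],:c1.shape[1]]=c1;o[c1.shape[0]:,:c2.shape[1]]=c2[:,:800];o=o[:720]
print(c1.shape,c2.shape)
# side zoom of block on the right of top strip
s=cv2.imread('pics/side0.png')[195:245,145:190];s=cv2.resize(s,None,fx=5.4,fy=5.4,interpolation=cv2.INTER_CUBIC);o[:s.shape[0],420:420+s.shape[1]]=s
o=cv2.resize(o,None,fx=.83,fy=.83);print(o.shape);cv2.imwrite('pics/c1.png',o)
m=camera_model('top')
# dark plate mask
hsv=cv2.cvtColor(a,cv2.COLOR_BGR2HSV)
w=(cv2.inRange(a,(0,0,0),(95,85,80))>0)
r=np.zeros_like(w);r[240:345,315:495]=1
w=((w&r)*255).astype(np.uint8);w=cv2.morphologyEx(w,cv2.MORPH_CLOSE,np.ones((15,15)))
c=max(cv2.findContours(w,0,1)[0],key=cv2.contourArea);re=cv2.minAreaRect(c);bx=cv2.boxPoints(re);print(re)
P=[onz(m,u,.012) for u in bx];print(np.round(P,4));print(np.linalg.norm(P[0]-P[1]),np.linalg.norm(P[1]-P[2]))
y=cv2.inRange(hsv,(12,120,60),(30,255,255));
for c in cv2.findContours(y,0,1)[0]:
    if cv2.contourArea(c)>60: print(cv2.minAreaRect(c),cv2.contourArea(c))
E
```

```text
(270, 390, 3) (437, 782, 3)
(587, 664, 3)
((403.4139404296875, 294.779296875), (87.19108581542969, 160.54945373535156), 87.1375961303711)
[[ 0.5874  0.066   0.012 ]
 [ 0.6009 -0.2445  0.012 ]
 [ 0.4343 -0.2469  0.012 ]
 [ 0.4206  0.0592  0.012 ]]
0.3108313202136882 0.16661102366270283
((177.94595336914062, 333.8243103027344), (17.5906925201416, 15.45350456237793), 9.462322235107422) 218.5
((290.7884521484375, 188.9423065185547), (20.592193603515625, 18.04268455505371), 78.69007110595703) 321.0
((529.0, 114.0), (12.0, 12.0), 90.0) 109.5
((514.5, 104.5), (13.0, 13.0), 90.0) 109.5
((501.00006103515625, 95.00000762939453), (11.31370735168457, 15.55634880065918), 45.0) 121.0
((488.7000427246094, 85.10001373291016), (12.074766159057617, 15.652474403381348), 26.56505012512207) 119.0
```

View pics/c1.png

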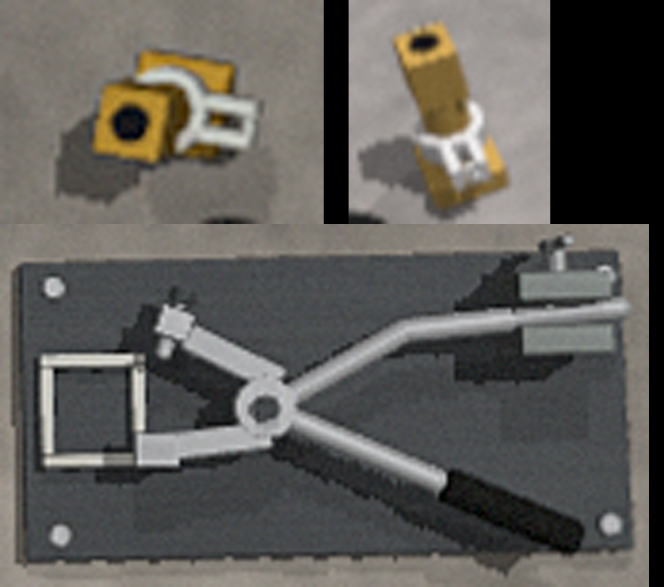

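```bash
cat >> h.py <<'E'
def goto(p,yaw):
    """tool-down pose: tool x axis at world angle yaw (rad). Prints rows in tool axes (translate first, then turn)."""
    o=get_obs();Rt=rot(o['eef_rot']);d=Rt.T@(np.array(p)-o['position'])*100
    c,s=np.cos(yaw),np.sin(yaw);Rg=np.array([[c,s,0],[s,-c,0],[0,0,-1]])
    rv=R.from_matrix(Rt.T@Rg).as_rotvec()
    print('d cm',np.round(d,2),'rot',np.round(rv,3),'cur yaw deg',np.degrees(np.arctan2(Rt[1,0],Rt[0,0])))
E
python3 - <<'E'
from h import *
m=camera_model('top');ms=camera_model('side')
f=lambda u:(u[0]/3.818+320,(u[1]-224)/3.818+245)
print('screws',[np.round(onz(m,f(u),.013)[:2],4) for u in((54,288),(606,271),(611,523),(61,535))])
C=[onz(m,f(u),.021) for u in((40,355),(145,354),(146,466),(41,467))]
print('cradle',np.round(C,4),np.mean(C,0))
print('hinge',onz(m,f((264,408)),.05))
g=lambda u:(u[0]/4.98+150,u[1]/4.98+310)
h=onz(m,g((128,123)),.085);print('headtop',h)
sd=lambda u:((u[0]-349)/(5.4*.83)+145,u[1]/(5.4*.83)+195)
print('tri head',tri(m,g((128,123)),ms,sd((425,43))))
for a,b in(((143,50),(236,66)),):
    p,q=onz(m,g(a),.014),onz(m,g(b),.014);print('base edge',np.round(p,4),np.round(q,4),np.degrees(np.arctan2(*(q-p)[1::-1])),np.linalg.norm(p-q))
p=onz(m,g((258,122)),.036);print('ears end',p,np.degrees(np.arctan2(*(p-h)[1::-1]))) 
print('handle ends',onz(m,f((443,481)),.05),onz(m,f((580,540)),.05))
goto([*h[:2],.40],0)
E
```

```text
screws [array([0.5745, 0.0408]), array([ 0.5813, -0.2384]), array([ 0.4552, -0.2365]), array([0.4506, 0.0387])]
cradle [[ 0.5406  0.0486  0.021 ]
 [ 0.5408 -0.0041  0.021 ]
 [ 0.485  -0.0038  0.021 ]
 [ 0.4849  0.0487  0.021 ]] [0.51282559 0.02234354 0.021     ]
hinge [ 0.51402834 -0.0589356   0.05      ]
headtop [0.4440093  0.32725212 0.085     ]
tri head [0.44415698 0.32707481 0.08551809]
base edge [0.4651 0.3397 0.014 ] [0.4587 0.304  0.014 ] -100.1461454905368 0.036310752033614745
ears end [0.4393955  0.29083923 0.036     ] -97.2213516720515
handle ends [ 0.47839673 -0.1447185   0.05      ] [ 0.44989661 -0.20972272  0.05      ]
d cm [-20.14  32.12   0.41] rot [1.000e-03 2.000e-03 1.257e+00] cur yaw deg 72.02395793587887
```

Emit:
drive_tool(translation=[[-2.0,3.2,0],[-2.0,3.2,0],[-2.0,3.2,0],[-2.0,3.2,0],[-2.0,3.2,0],[-2.0,3.2,0],[-2.0,3.2,0],[-2.0,3.2,0],[-2.0,3.2,0],[-2.0,3.2,0]], rotation=[[0,0,0],[0,0,0],[0,0,0],[0,0,0],[0,0,0],[0,0,0],[0,0,0],[0,0,0],[0,0,0],[0,0,0]], claw=[-1,-1,-1,-1,-1,-1,-1,-1,-1,-1])

```text
clock: 1.1
position: [0.4439, 0.3278, 0.4044]
eef_rot: [0.0, 0.809, 0.588, -0.0]
force: [0.9, 0.9, 0.9]
opening: 0.0851
```

Emit:
drive_tool(translation=[[0,0,0],[0,0,0],[0,0,0],[0,0,0],[0,0,0],[0,0,0],[0,0,0],[0,0,0],[0,0,0],[0,0,0],[0,0,0],[0,0,0]], rotation=[[0,0,0.13],[0,0,0.13],[0,0,0.13],[0,0,0.13],[0,0,0.13],[0,0,0.13],[0,0,0.13],[0,0,0.13],[0,0,0.13],[0,0,0.13],[0,0,0.13],[0,0,0]], claw=[-1,-1,-1,-1,-1,-1,-1,-1,-1,-1,-1,-1])

```text
clock: 2.3
position: [0.443, 0.3292, 0.4043]
eef_rot: [0.0, 0.996, -0.087, -0.0]
force: [-0.5, 0.5, 0.3]
opening: 0.0857
```

Run:
```python
from h import *
m=camera_model('wrist');a=read_camera('wrist');cv2.imwrite('pics/w1.png',a)
o=get_obs();print(o['position'],o['joints'],m)
np.save('w1.npy',m,allow_pickle=True)
goto([.4441,.3272,.40],np.radians(-10))
print('expect head',proj(m,[.4441,.3272,.085]))
```

```text
[0.44302749 0.32924812 0.40434624] [-0.61251351  0.29678232 -0.09088162  1.80962656  0.03088618  1.03732496
 -0.8851729 ] {'fx': 398.14098295374123, 'fy': 398.14098295374123, 'cx': 318.91920383186977, 'cy': 240.90161745956436, 'k1': -0.039193115299690384, 'position': array([0.45556486, 0.40338906, 0.37400731]), 'attitude': array([ 0.1487067 ,  0.98502238, -0.08632037, -0.01288529])}
d cm [0.14 0.18 0.43] rot [0.001 0.    0.005] cur yaw deg -9.74027284736524
expect head [321.41661357 225.28893494]
```

View pics/w1.png

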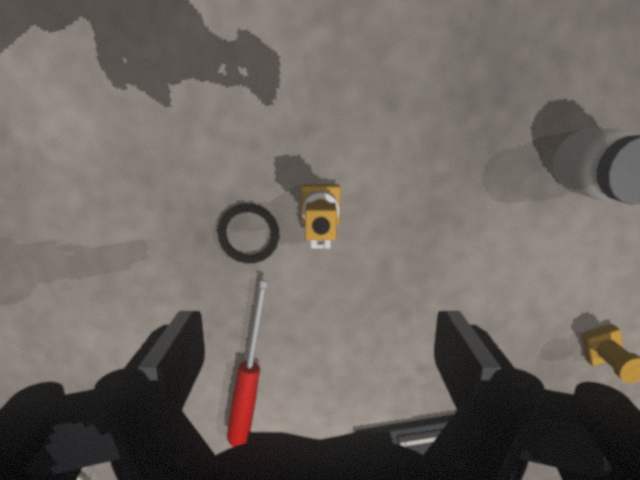

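Emit:
drive_tool(translation=[[0.1,0.2,2.2],[0,0,2.2],[0,0,2.2],[0,0,2.2],[0,0,2.2],[0,0,2.2],[0,0,2.2],[0,0,2.2],[0,0,0],[0,0,0]], rotation=[[0,0,0],[0,0,0],[0,0,0],[0,0,0],[0,0,0],[0,0,0],[0,0,0],[0,0,0],[0,0,0],[0,0,0]], claw=[-1,-1,-1,-1,-1,-1,-1,-1,-1,-1])

```text
clock: 3.35
position: [0.4438, 0.3271, 0.2286]
eef_rot: [0.0, 0.996, -0.085, -0.001]
force: [1.2, 0.3, 0.1]
opening: 0.0853
```

Emit:
drive_tool(translation=[[0,0,0],[0,0,0],[0,0,0],[0,0,0],[0,0,0],[0,0,0],[0,0,0],[0,0,0],[0,0,0],[0,0,0]], rotation=[[0,0,0],[0,0,0],[0,0,0],[0,0,0],[0,0,0],[0,0,0],[0,0,0],[0,0,0],[0,0,0],[0,0,0]], claw=[0.2,0.3,0.4,0.5,0.6,0.7,0.8,0.9,1,1], force=45)

```text
clock: 4.35
position: [0.444, 0.3274, 0.2294]
eef_rot: [-0.0, 0.996, -0.086, 0.0]
force: [-1.2, -0.1, 5.6]
opening: 0.0235
```

Emit:
drive_tool(translation=[[0,0,-1.5],[0,0,-2],[0,0,-3],[0,0,-3],[0,0,-3],[0,0,-3],[0,0,-2],[0,0,0]], rotation=[[0,0,0],[0,0,0],[0,0,0],[0,0,0],[0,0,0],[0,0,0],[0,0,0],[0,0,0]], claw=[1,1,1,1,1,1,1,1])

```text
clock: 5.15
position: [0.4445, 0.3276, 0.4072]
eef_rot: [-0.002, 0.996, -0.086, 0.002]
force: [-0.6, 0.2, -3.5]
opening: 0.0234
```

Emit:
drive_tool(translation=[[0.6,1.4,0],[1.2,2.9,0],[1.2,2.9,0],[1.2,2.9,0],[1.2,2.9,0],[1.2,2.9,0],[1.2,2.9,0],[1.2,2.9,0],[1.2,2.9,0],[1.2,2.9,0],[0.6,1.4,0],[0,0,0]], rotation=[[0,0,0],[0,0,0],[0,0,0],[0,0,0],[0,0,0],[0,0,0],[0,0,0],[0,0,0],[0,0,0],[0,0,0],[0,0,0],[0,0,0]], claw=[1,1,1,1,1,1,1,1,1,1,1,1])

```text
clock: 6.35
position: [0.5116, 0.0174, 0.4017]
eef_rot: [0.001, 0.996, -0.089, -0.002]
force: [-0.2, 0.1, -3.4]
opening: 0.0233
```

Emit:
drive_tool(translation=[[0,0,0],[0,0,0],[0,0,0],[0,0,0],[0,0,0]], rotation=[[0,0,-0.05],[0,0,-0.07],[0,0,-0.07],[0,0,0],[0,0,0]], claw=[1,1,1,1,1])

```text
clock: 6.85
position: [0.5118, 0.0221, 0.4027]
eef_rot: [-0.0, 1.0, 0.008, -0.001]
force: [-0.9, -0.0, -3.7]
opening: 0.023
```

Run:
```python
from h import *
m=camera_model('wrist');a=read_camera('wrist');cv2.imwrite('pics/w2.png',a)
np.save('w2.npy',m,allow_pickle=True)
o=get_obs();print(o['position'],o['joints'],o['opening'],o['force'],o['clock'])
goto([.5128,.0223,.40],np.radians(1.1))
print('expect cradle corners',[proj(m,[.5128+i*.028,.0223+j*.026,.021]).round(1) for i,j in((-1,1),(1,1),(1,-1),(-1,-1))])
```

```text
[0.51189373 0.02202601 0.40295801] [-0.15689891  0.22561029  0.07087265  1.90788551 -0.01885951  1.01028339
 -0.06195199] 0.023213479529944268 [-0.59582039  0.31704269 -3.351513  ] 6.9
d cm [ 0.09 -0.03  0.3 ] rot [-0.     0.002 -0.003] cur yaw deg 0.9060076100999589
expect cradle corners [array([290. , 176.2]), array([353.5, 177.2]), array([351.2, 233.9]), array([290.3, 233. ])]
```

View pics/w2.png

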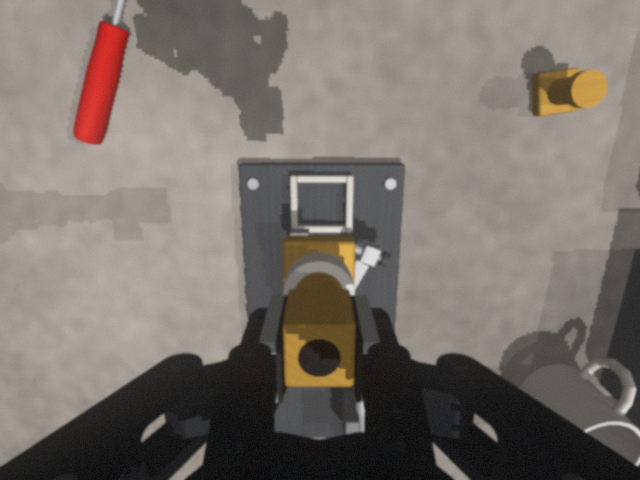

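Run:
```python
from h import *
m=np.load('w2.npy',allow_pickle=True).item();a=cv2.imread('pics/w2.png')
g=cv2.cvtColor(a,cv2.COLOR_BGR2GRAY).astype(int)
for r in (190,200,210,220): 
    row=g[r,275:370];k=np.where(row>150)[0]+275;print(r,k)
for c in (305,320,335):
    k=np.where(g[165:240,c]>150)[0]+165;print(c,k)
P=lambda u:onz(m,u,.021)
hsv=cv2.cvtColor(a,cv2.COLOR_BGR2HSV);y=cv2.inRange(hsv,(10,110,50),(32,255,255))
for r in (240,244,250,340,360,375):
    k=np.where(y[r,250:400])[0]+250;print('brass',r,k.min(),k.max())
z=o=m['position']
for zz,r in((.403-.225+.014-.012+.012,244),):
    print([onz(m,(c,r),zz).round(4) for c in (285,320,355)])
print(onz(m,(320,358),.403-.140))
```

```text
190 [291 292 293 294 295 296 347 348 349 350 351 352 353]
200 [291 292 293 294 295 296 297 347 348 349 350 351 352]
210 [292 293 294 295 296 346 347 348 349 350 351 352]
220 [346 347 348 349 350 351 352]
305 [176 177 178 179 180 181 182 227]
320 [176 177 178 179 180 181 182 227 228 229 230 231 232]
335 [176 177 178 179 180 181 182 227 228 229 230 231 232]
brass 240 285 353
brass 244 283 354
brass 250 283 353
brass 340 282 355
brass 360 283 354
brass 375 283 354
[array([0.4945, 0.04  , 0.192 ]), array([0.5112, 0.0403, 0.192 ]), array([0.5278, 0.0405, 0.192 ])]
[0.51132512 0.02476207 0.263     ]
```

Emit:
drive_tool(translation=[[0.2,-0.1,1.0],[0,0,2.0],[0,0,2.0],[0,0,2.0],[0,0,2.0],[0,0,2.0],[0,0,2.0],[0,0,1.0],[0,0,0],[0,0,0]], rotation=[[0,0,0],[0,0,0],[0,0,0],[0,0,0],[0,0,0],[0,0,0],[0,0,0],[0,0,0],[0,0,0],[0,0,0]], claw=[1,1,1,1,1,1,1,1,1,1])

```text
clock: 7.9
position: [0.5143, 0.0231, 0.2636]
eef_rot: [-0.0, 1.0, 0.008, -0.0]
force: [-0.8, 1.1, -3.4]
opening: 0.0238
```

Run:
```python
from h import *
o=get_obs();print(o['position'],o['force'],o['clock'])
s=read_camera('side');w=read_camera('wrist')
S=cv2.resize(s[240:360,230:350],None,fx=4.6,fy=4.6,interpolation=cv2.INTER_CUBIC)
W=cv2.resize(w[140:480,220:420],None,fx=1.6,fy=1.6)[:552]
print(S.shape,W.shape);h=min(S.shape[0],W.shape[0]);cv2.imwrite('pics/c2.png',np.hstack([S[:h],W[:h,:248*1+72]])[:, :800] if 0 else cv2.resize(np.hstack([S[:h],W[:h]]),None,fx=.9,fy=.9))
```

```text
[0.51430109 0.02314284 0.26363305] [-0.80527629  1.07966138 -3.44452616] 7.9
(552, 552, 3) (544, 320, 3)
```

View pics/c2.png

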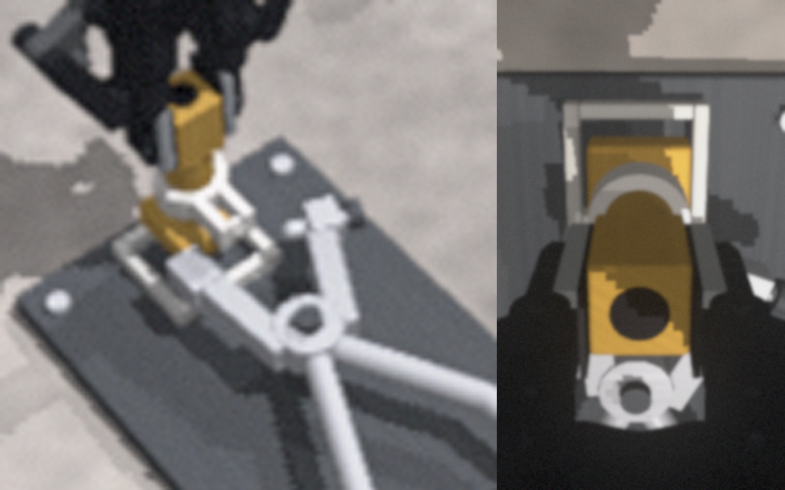

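Emit:
drive_tool(translation=[[0,0,0.4],[0,0,0.4],[0,0,0.4],[0,0,0.4],[0,0,0.3],[0,0,0.2],[0,0,0]], rotation=[[0,0,0],[0,0,0],[0,0,0],[0,0,0],[0,0,0],[0,0,0],[0,0,0]], claw=[1,1,1,1,1,1,1])

```text
clock: 8.7
position: [0.5141, 0.0224, 0.2422]
eef_rot: [0.0, 1.0, 0.008, -0.001]
force: [-0.2, 0.8, -3.1]
opening: 0.0235
```

Emit:
drive_tool(translation=[[0,0,0.05],[0,0,0]], rotation=[[0,0,0],[0,0,0]], claw=[1,1])

```text
clock: 8.9
position: [0.5144, 0.0227, 0.2422]
eef_rot: [0.0, 1.0, 0.008, 0.0]
force: [-0.5, -0.5, -3.6]
opening: 0.0236
```

Emit:
drive_tool(translation=[[0,0,0.1],[0,0,0]], rotation=[[0,0,0],[0,0,0]], claw=[1,1])

```text
clock: 9.1
position: [0.5145, 0.0228, 0.2414]
eef_rot: [-0.0, 1.0, 0.009, 0.0]
force: [-1.1, -0.3, -0.7]
opening: 0.0231
```

Emit:
drive_tool(translation=[[0,0,0],[0,0,0],[0,0,0],[0,0,0],[0,0,0],[0,0,0],[0,0,-0.5],[0,0,-1],[0,0,-2],[0,0,-3],[0,0,-3],[0,0,-3]], rotation=[[0,0,0],[0,0,0],[0,0,0],[0,0,0],[0,0,0],[0,0,0],[0,0,0],[0,0,0],[0,0,0],[0,0,0],[0,0,0],[0,0,0]], claw=[0.4,0.3,0.2,0.1,0.0,0.0,0.0,0.0,0.0,0.0,0.0,0.0])

```text
clock: 10.3
position: [0.5142, 0.0227, 0.3683]
eef_rot: [-0.0, 1.0, 0.008, 0.0]
force: [0.3, -0.1, -0.3]
opening: 0.0428
```

Run:
```python
from h import *
o=get_obs();print(o['position'],o['force'],o['clock'],o['opening'])
s=read_camera('side');w=read_camera('wrist');np.save('w3.npy',camera_model('wrist'),allow_pickle=True);cv2.imwrite('pics/w3.png',w)
S=cv2.resize(s[250:400,240:360],None,fx=3.6,fy=3.6,interpolation=cv2.INTER_CUBIC)
W=cv2.resize(w[100:400,240:420],None,fx=1.8,fy=1.8)
cv2.imwrite('pics/c3.png',np.hstack([S[:540],W]))
```

```text
[0.51417703 0.02274986 0.36825237] [ 0.3136427  -0.10303888 -0.34345703] 10.3 0.042765235955308255
```

View pics/c3.png

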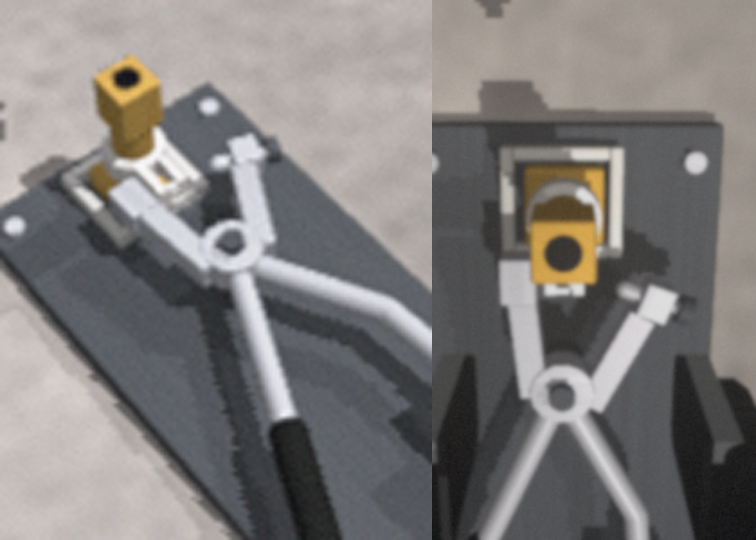

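Emit:
drive_tool(translation=[[-0.5,1.0,0],[-1.0,2.0,0],[-1.0,2.0,0],[-1.0,2.0,0],[-1.0,2.0,0],[-1.0,2.0,0],[-1.0,2.0,0],[-1.0,2.0,0],[-1.0,2.0,0],[-0.8,1.4,0],[0,0,0]], rotation=[[0,0,0],[0,0,0],[0,0,0],[0,0,0],[0,0,0],[0,0,0],[0,0,0],[0,0,0],[0,0,0],[0,0,0],[0,0,0]], claw=[1,1,1,1,1,1,1,1,1,1,1])

```text
clock: 11.5
position: [0.4222, -0.1651, 0.3651]
eef_rot: [0.0, 1.0, 0.006, -0.002]
force: [0.8, 0.2, -0.4]
opening: -0.0005
```

Emit:
drive_tool(translation=[[0,0,0],[0,0,0],[0,0,0],[0,0,0],[0,0,0]], rotation=[[0,0,0.107],[0,0,0.107],[0,0,0.107],[0,0,0.107],[0,0,0]], claw=[1,1,1,1,1])

```text
clock: 12.0
position: [0.4242, -0.162, 0.3655]
eef_rot: [-0.0, 0.979, -0.204, -0.001]
force: [-0.4, -0.1, 0.2]
opening: 0.0
```

Run:
```python
from h import *
o=get_obs();print(o['position'],o['joints'],o['opening'],o['force'],o['clock'])
goto([.4244,-.1616,.198],np.radians(-23.5))
m=camera_model('wrist');w=read_camera('wrist');cv2.imwrite('pics/w4.png',w)
# black grip ends, predicted
print([proj(m,[*p,.042]).round(0) for p in((.4784,-.1447),(.4499,-.2097))])
b=cv2.inRange(w,(0,0,0),(38,38,38));n,l,s,c=cv2.connectedComponentsWithStats(b)
for i in range(1,n):
    if s[i,4]>150: print(s[i],c[i].round(1))
```

```text
[ 0.42423717 -0.16202491  0.36546054] [ 0.08029479  0.17049847  0.2486821   2.08114786 -0.05352982  0.89751567
 -0.05211524] 4.5469862329715245e-05 [-0.41465867 -0.05146314  0.17264028] 12.0
d cm [ 0.03 -0.05 16.75] rot [ 0.     0.002 -0.001] cur yaw deg -23.554318193967784
[array([378., 172.]), array([374., 263.])]
[365 176   9  43 156] [368.  194.6]
[    0   276   640   204 59630] [371.5 420.4]
```

Emit:
drive_tool(translation=[[0,0,1.5],[0,0,2.5],[0,0,2.5],[0,0,2.5],[0,0,2.5],[0,0,2.2],[0,0,2.0],[0,0,1.0],[0,0,0]], rotation=[[0,0,0],[0,0,0],[0,0,0],[0,0,0],[0,0,0],[0,0,0],[0,0,0],[0,0,0],[0,0,0]], claw=[1,1,1,1,1,1,1,1,1])

```text
clock: 12.95
position: [0.4238, -0.1623, 0.1979]
eef_rot: [-0.0, 0.979, -0.203, -0.002]
force: [-0.3, -0.0, 0.5]
opening: 0.0002
```

Emit:
drive_tool(translation=[[0.2,0,0],[0.2,0,0],[0.2,0,0],[0.2,0,0],[0.2,0,0],[0.2,0,0],[0.2,0,0]], rotation=[[0,0,0],[0,0,0],[0,0,0],[0,0,0],[0,0,0],[0,0,0],[0,0,0]], claw=[1,1,1,1,1,1,1])

```text
clock: 13.65
position: [0.4375, -0.1684, 0.1993]
eef_rot: [-0.0, 0.979, -0.204, 0.0]
force: [-0.4, -0.8, 0.5]
opening: 0.0001
```

```bash
cat > st.py <<'E'
from h import *
o=get_obs();Rt=rot(o['eef_rot']);H=np.array([.5143,-.059]);u=Rt[:2,1];p=o['position'][:2]-H
print('clk',round(o['clock'],2),'pos',o['position'].round(4),'yaw',np.degrees(np.arctan2(Rt[1,0],Rt[0,0])).round(1),'F tool',(Rt.T@o['force']).round(1),'wt',(Rt.T@o['wrist_torque']).round(2),'rel hinge tool xy mm',(Rt.T[:2,:2]@p*1000).round(1))
E
python3 st.py
```

```text
clk 13.65 pos [ 0.4375 -0.1684  0.1993] yaw -23.5 F tool [-0.   0.9 -0.5] wt [ 0.01 -0.01 -0.01] rel hinge tool xy mm [-26.7 131. ]
```

Emit:
drive_tool(translation=[[0.2,0.035,0],[0.2,0.035,0],[0.2,0.035,0],[0.2,0.035,0],[0.2,0.035,0]], rotation=[[0,0,-0.015],[0,0,-0.015],[0,0,-0.015],[0,0,-0.015],[0,0,-0.015]], claw=[1,1,1,1,1])

```text
clock: 14.15
position: [0.4458, -0.1737, 0.1991]
eef_rot: [-0.0, 0.986, -0.167, -0.0]
force: [-0.9, 0.6, 0.3]
opening: 0.0002
```

```bash
python3 st.py
```

```text
clk 14.15 pos [ 0.4458 -0.1737  0.1991] yaw -19.2 F tool [-1.  -0.3 -0.3] wt [ 0.01 -0.31  0.02] rel hinge tool xy mm [-27.  130.9]
```

Emit:
drive_tool(translation=[[0.15,0.03,0],[0.15,0.03,0],[0.15,0.03,0],[0.15,0.03,0]], rotation=[[0,0,-0.0115],[0,0,-0.0115],[0,0,-0.0115],[0,0,-0.0115]], claw=[1,1,1,1])

```text
clock: 14.55
position: [0.4512, -0.1767, 0.1991]
eef_rot: [-0.0, 0.99, -0.144, -0.0]
force: [-1.9, 0.9, -0.1]
opening: 0.0001
```

```bash
python3 st.py
```

```text
clk 14.55 pos [ 0.4512 -0.1767  0.1991] yaw -16.6 F tool [-2.1 -0.3  0.1] wt [-0.03 -0.35  0.05] rel hinge tool xy mm [-26.9 130.8]
```

Emit:
drive_tool(translation=[[0.1,0.02,0],[0.1,0.02,0],[0.1,0.02,0],[0.1,0.02,0]], rotation=[[0,0,-0.0077],[0,0,-0.0077],[0,0,-0.0077],[0,0,-0.0077]], claw=[1,1,1,1])

```text
clock: 14.95
position: [0.4549, -0.1786, 0.1991]
eef_rot: [-0.0, 0.992, -0.129, -0.0]
force: [-1.8, 0.3, -0.1]
opening: 0.0002
```

```bash
python3 st.py
```

```text
clk 14.95 pos [ 0.4549 -0.1786  0.1991] yaw -14.8 F tool [-1.9  0.2  0.1] wt [-0.05 -0.35  0.06] rel hinge tool xy mm [-26.9 130.8]
```

Emit:
drive_tool(translation=[[0.1,0.02,0],[0.1,0.02,0],[0.1,0.02,0],[0.1,0.02,0]], rotation=[[0,0,-0.0077],[0,0,-0.0077],[0,0,-0.0077],[0,0,-0.0077]], claw=[1,1,1,1])

```text
clock: 15.35
position: [0.4586, -0.1804, 0.1991]
eef_rot: [-0.0, 0.994, -0.114, -0.0]
force: [-2.5, 0.2, -0.2]
opening: -0.0002
```

```bash
python3 st.py
```

```text
clk 15.35 pos [ 0.4586 -0.1804  0.1991] yaw -13.1 F tool [-2.5  0.4  0.2] wt [-0.11 -0.38  0.09] rel hinge tool xy mm [-26.9 130.8]
```

Emit:
drive_tool(translation=[[0.1,0.02,0],[0.1,0.02,0],[0.1,0.02,0],[0.1,0.02,0]], rotation=[[0,0,-0.0077],[0,0,-0.0077],[0,0,-0.0077],[0,0,-0.0077]], claw=[1,1,1,1])

```text
clock: 15.75
position: [0.4623, -0.182, 0.1991]
eef_rot: [-0.0, 0.995, -0.098, -0.0]
force: [-2.0, -0.3, -0.0]
opening: -0.0
```

```bash
python3 st.py
```

```text
clk 15.75 pos [ 0.4623 -0.182   0.1991] yaw -11.3 F tool [-1.9  0.7  0. ] wt [-0.16 -0.47 -0.03] rel hinge tool xy mm [-26.9 130.8]
```

Emit:
drive_tool(translation=[[0.1,0.02,0],[0.1,0.02,0],[0.1,0.02,0],[0.1,0.02,0]], rotation=[[0,0,-0.0077],[0,0,-0.0077],[0,0,-0.0077],[0,0,-0.0077]], claw=[1,1,1,1])

```text
clock: 16.15
position: [0.4661, -0.1835, 0.1992]
eef_rot: [-0.0, 0.997, -0.083, -0.0]
force: [-2.1, 0.1, 0.0]
opening: 0.0002
```

```bash
python3 st.py
```

```text
clk 16.15 pos [ 0.4661 -0.1835  0.1992] yaw -9.5 F tool [-2.1  0.2 -0. ] wt [-0.15 -0.49  0.04] rel hinge tool xy mm [-26.9 130.8]
```

Emit:
drive_tool(translation=[[0.1,0.02,0],[0.1,0.02,0],[0.1,0.02,0],[0.1,0.02,0]], rotation=[[0,0,-0.0077],[0,0,-0.0077],[0,0,-0.0077],[0,0,-0.0077]], claw=[1,1,1,1])

```text
clock: 16.55
position: [0.47, -0.185, 0.1992]
eef_rot: [0.0, 0.998, -0.068, -0.0]
force: [-1.6, 0.5, -0.3]
opening: 0.0001
```

```bash
python3 st.py
```

```text
clk 16.55 pos [ 0.47   -0.185   0.1992] yaw -7.8 F tool [-1.6 -0.2  0.3] wt [-0.21 -0.49  0.02] rel hinge tool xy mm [-26.9 130.8]
```

Emit:
drive_tool(translation=[[0.1,0.02,0],[0.1,0.02,0],[0.1,0.02,0],[0.1,0.02,0]], rotation=[[0,0,-0.0077],[0,0,-0.0077],[0,0,-0.0077],[0,0,-0.0077]], claw=[1,1,1,1])

```text
clock: 16.95
position: [0.4738, -0.1862, 0.1992]
eef_rot: [0.0, 0.999, -0.052, -0.0]
force: [-3.3, -0.2, -0.1]
opening: -0.0003
```

```bash
python3 st.py
```

```text
clk 16.95 pos [ 0.4738 -0.1862  0.1992] yaw -6.0 F tool [-3.2  0.6  0.1] wt [-0.23 -0.52  0.02] rel hinge tool xy mm [-27.  130.8]
```

Emit:
drive_tool(translation=[[0.1,0.02,0],[0.1,0.02,0],[0.1,0.02,0],[0.1,0.02,0]], rotation=[[0,0,-0.0077],[0,0,-0.0077],[0,0,-0.0077],[0,0,-0.0077]], claw=[1,1,1,1])

```text
clock: 17.35
position: [0.4776, -0.1874, 0.1991]
eef_rot: [-0.0, 0.999, -0.037, -0.0]
force: [-2.8, -0.1, 1.0]
opening: -0.0001
```

```bash
python3 st.py
```

```text
clk 17.35 pos [ 0.4776 -0.1874  0.1991] yaw -4.2 F tool [-2.8  0.3 -1. ] wt [-0.23 -0.58  0.09] rel hinge tool xy mm [-27.1 130.8]
```

Emit:
drive_tool(translation=[[0.1,0.02,0],[0.1,0.02,0],[0.1,0.02,0],[0.1,0.02,0]], rotation=[[0,0,-0.0077],[0,0,-0.0077],[0,0,-0.0077],[0,0,-0.0077]], claw=[1,1,1,1])

```text
clock: 17.75
position: [0.4816, -0.1885, 0.1991]
eef_rot: [0.0, 1.0, -0.021, -0.0]
force: [-3.1, -1.1, -0.0]
opening: 0.0003
```

```bash
python3 st.py
```

```text
clk 17.75 pos [ 0.4816 -0.1885  0.1991] yaw -2.5 F tool [-3.1  1.3  0. ] wt [-0.24 -0.7   0.03] rel hinge tool xy mm [-27.1 130.8]
```

Emit:
drive_tool(translation=[[0.1,0.02,0],[0.1,0.02,0],[0.1,0.02,0]], rotation=[[0,0,-0.0077],[0,0,-0.0077],[0,0,-0.0077]], claw=[1,1,1])

```text
clock: 18.05
position: [0.4846, -0.1892, 0.1991]
eef_rot: [0.0, 1.0, -0.01, -0.0]
force: [-4.3, -1.5, -0.3]
opening: -0.0001
```

```bash
python3 st.py
```

```text
clk 18.05 pos [ 0.4846 -0.1892  0.1991] yaw -1.1 F tool [-4.3  1.6  0.3] wt [-0.34 -0.82  0.08] rel hinge tool xy mm [-27.1 130.8]
```

Emit:
drive_tool(translation=[[0.1,0.02,0],[0.1,0.02,0]], rotation=[[0,0,-0.0077],[0,0,-0.0077]], claw=[1,1])

```text
clock: 18.25
position: [0.486, -0.1896, 0.199]
eef_rot: [-0.0, 1.0, -0.002, -0.001]
force: [-6.0, -1.0, 2.4]
opening: -0.0004
```

```bash
python3 st.py
```

```text
clk 18.25 pos [ 0.486  -0.1896  0.199 ] yaw -0.3 F tool [-6.   1.  -2.4] wt [-0.27 -1.17  0.03] rel hinge tool xy mm [-27.7 130.7]
```

Emit:
drive_tool(translation=[[0.07,0.014,0],[0.07,0.014,0]], rotation=[[0,0,-0.0054],[0,0,-0.0054]], claw=[1,1])

```text
clock: 18.45
position: [0.487, -0.1899, 0.1989]
eef_rot: [-0.0, 1.0, 0.003, -0.001]
force: [-7.0, -0.3, 1.9]
opening: -0.0
```

```bash
python3 st.py
```

```text
clk 18.45 pos [ 0.487  -0.1899  0.1989] yaw 0.3 F tool [-7.   0.3 -1.9] wt [-0.17 -1.45  0.06] rel hinge tool xy mm [-28.  130.7]
```

Emit:
drive_tool(translation=[[0.07,0.014,0],[0.07,0.014,0]], rotation=[[0,0,-0.0054],[0,0,-0.0054]], claw=[1,1])

```text
clock: 18.65
position: [0.488, -0.1901, 0.1989]
eef_rot: [-0.0, 1.0, 0.008, -0.002]
force: [-7.9, -0.6, 4.4]
opening: 0.0001
```

```bash
python3 st.py
```

```text
clk 18.65 pos [ 0.488  -0.1901  0.1989] yaw 0.9 F tool [-7.9  0.4 -4.4] wt [-0.17 -1.71  0.03] rel hinge tool xy mm [-28.4 130.7]
```

Emit:
drive_tool(translation=[[0.06,0.01,0],[0.06,0.01,0]], rotation=[[0,0,-0.0045],[0,0,-0.0045]], claw=[1,1])

```text
clock: 18.85
position: [0.4888, -0.1903, 0.1988]
eef_rot: [-0.001, 1.0, 0.013, -0.002]
force: [-10.7, -1.0, 5.9]
opening: 0.0002
```

```bash
python3 st.py
```

```text
clk 18.85 pos [ 0.4888 -0.1903  0.1988] yaw 1.5 F tool [-10.8   0.7  -5.9] wt [-0.16 -1.9   0.07] rel hinge tool xy mm [-28.8 130.6]
```

Emit:
drive_tool(translation=[[0.05,0.01,0],[0,0,0]], rotation=[[0,0,-0.004],[0,0,0]], claw=[1,1])

```text
clock: 19.05
position: [0.4891, -0.1904, 0.1988]
eef_rot: [-0.001, 1.0, 0.015, -0.003]
force: [-9.6, 0.4, 5.1]
opening: 0.0003
```

```bash
python3 st.py
```

```text
clk 19.05 pos [ 0.4891 -0.1904  0.1988] yaw 1.7 F tool [-9.6 -0.7 -5.1] wt [-0.14 -1.97  0.02] rel hinge tool xy mm [-29.1 130.6]
```

Emit:
drive_tool(translation=[[0.05,0.01,0],[0,0,0]], rotation=[[0,0,-0.004],[0,0,0]], claw=[1,1])

```text
clock: 19.25
position: [0.49, -0.1905, 0.1989]
eef_rot: [-0.0, 1.0, 0.017, -0.002]
force: [-8.5, -0.6, 4.9]
opening: -0.0001
```

```bash
python3 st.py
```

```text
clk 19.25 pos [ 0.49   -0.1905  0.1989] yaw 1.9 F tool [-8.5  0.3 -4.8] wt [-0.14 -1.62  0.03] rel hinge tool xy mm [-28.7 130.7]
```

Emit:
drive_tool(translation=[[0.06,0.01,0],[0.06,0.01,0]], rotation=[[0,0,-0.0045],[0,0,-0.0045]], claw=[1,1])

```text
clock: 19.45
position: [0.4925, -0.1908, 0.1992]
eef_rot: [-0.0, 1.0, 0.021, -0.0]
force: [-3.1, -1.2, 0.4]
opening: -0.0002
```

```bash
python3 st.py
```

```text
clk 19.45 pos [ 0.4925 -0.1908  0.1992] yaw 2.4 F tool [-3.1  1.  -0.4] wt [-0.31 -0.65  0.08] rel hinge tool xy mm [-27.4 130.7]
```

Emit:
drive_tool(translation=[[0.05,0.01,0],[0.05,0.01,0]], rotation=[[0,0,-0.004],[0,0,-0.004]], claw=[1,1])

```text
clock: 19.65
position: [0.4941, -0.1909, 0.1992]
eef_rot: [0.0, 1.0, 0.025, 0.0]
force: [-2.8, -1.2, -0.2]
opening: 0.0001
```

```bash
python3 st.py
```

```text
clk 19.65 pos [ 0.4941 -0.1909  0.1992] yaw 2.9 F tool [-2.8  1.   0.2] wt [-0.38 -0.68  0.01] rel hinge tool xy mm [-26.9 130.7]
```

Clicked, it seems; go on a little until it just rises again.

Emit:
drive_tool(translation=[[0.05,0.01,0],[0.05,0.01,0]], rotation=[[0,0,-0.004],[0,0,-0.004]], claw=[1,1])

```text
clock: 19.85
position: [0.495, -0.1911, 0.1992]
eef_rot: [0.0, 1.0, 0.029, 0.0]
force: [-3.7, -1.9, -0.1]
opening: 0.0
```

```bash
python3 st.py
```

```text
clk 19.85 pos [ 0.495  -0.1911  0.1992] yaw 3.4 F tool [-3.8  1.7  0.1] wt [-0.38 -0.72  0.06] rel hinge tool xy mm [-27.1 130.7]
```

Emit:
drive_tool(translation=[[0.05,0.01,0],[0.05,0.01,0]], rotation=[[0,0,-0.004],[0,0,-0.004]], claw=[1,1])

```text
clock: 20.05
position: [0.4957, -0.1912, 0.1991]
eef_rot: [0.0, 0.999, 0.033, -0.0]
force: [-4.0, -2.8, -0.9]
opening: 0.0004
```

```bash
python3 st.py
```

```text
clk 20.05 pos [ 0.4957 -0.1912  0.1991] yaw 3.8 F tool [-4.2  2.5  0.9] wt [-0.47 -0.85  0.03] rel hinge tool xy mm [-27.4 130.7]
```

Emit:
drive_tool(translation=[[0.05,0.01,0],[0.05,0.01,0]], rotation=[[0,0,-0.004],[0,0,-0.004]], claw=[1,1])

```text
clock: 20.25
position: [0.4965, -0.1913, 0.1991]
eef_rot: [-0.0, 0.999, 0.037, -0.0]
force: [-4.1, -1.8, 0.6]
opening: 0.0002
```

```bash
python3 st.py
```

```text
clk 20.25 pos [ 0.4965 -0.1913  0.1991] yaw 4.3 F tool [-4.2  1.5 -0.6] wt [-0.54 -1.06  0.06] rel hinge tool xy mm [-27.6 130.6]
```

Emit:
drive_tool(translation=[[-0.3,-0.054,0],[-0.4,-0.072,0],[-0.4,-0.072,0],[-0.4,-0.072,0],[-0.4,-0.072,0],[-0.4,-0.072,0],[-0.4,-0.072,0],[-0.4,-0.072,0],[-0.4,-0.072,0],[-0.4,-0.072,0],[-0.4,-0.072,0],[-0.4,-0.072,0]], rotation=[[0,0,0.023],[0,0,0.031],[0,0,0.031],[0,0,0.031],[0,0,0.031],[0,0,0.031],[0,0,0.031],[0,0,0.031],[0,0,0.031],[0,0,0.031],[0,0,0.031],[0,0,0.031]], claw=[1,1,1,1,1,1,1,1,1,1,1,1])

```text
clock: 21.45
position: [0.451, -0.1784, 0.1993]
eef_rot: [0.0, 0.989, -0.146, 0.0]
force: [-1.3, 1.0, 0.7]
opening: 0.0003
```

Emit:
drive_tool(translation=[[-0.4,-0.072,0],[-0.4,-0.072,0],[-0.4,-0.072,0],[-0.4,-0.072,0],[-0.4,0,0],[-0.8,0,0],[-1.0,0,0],[-1.0,0,0],[0,0,0]], rotation=[[0,0,0.031],[0,0,0.031],[0,0,0.031],[0,0,0.031],[0,0,0],[0,0,0],[0,0,0],[0,0,0],[0,0,0]], claw=[1,1,1,1,1,1,1,1,1])

```text
clock: 22.35
position: [0.4057, -0.1569, 0.1989]
eef_rot: [-0.0, 0.979, -0.205, -0.001]
force: [-1.1, -0.1, 1.0]
opening: 0.0001
```

Emit:
drive_tool(translation=[[0,0,-2],[0,0,-3],[0,0,-3],[0,0,-3],[0,0,-3],[0,0,-3],[0,0,-3],[0,0,0],[0,0,0],[0,0,0]], rotation=[[0,0,0],[0,0,0],[0,0,0],[0,0,0],[0,0,0],[0,0,0],[0,0,0],[0,0,0],[0,0,0],[0,0,0]], claw=[1,1,1,1,1,1,1,1,1,1])

```text
clock: 23.35
position: [0.4071, -0.1575, 0.3982]
eef_rot: [-0.0, 0.979, -0.205, -0.001]
force: [-0.2, -0.5, 0.1]
opening: 0.0003
```

```bash
python3 st.py
python3 - <<'E'
from h import *
t=read_camera('top');s=read_camera('side');cv2.imwrite('pics/top9.png',t);cv2.imwrite('pics/side9.png',s)
T=cv2.resize(t[240:345,315:495],None,fx=3,fy=3,interpolation=cv2.INTER_CUBIC)
S=cv2.resize(s[245:325,240:320],None,fx=6.5,fy=6.5,interpolation=cv2.INTER_CUBIC)
o=np.zeros((520,540+520,3),np.uint8);o[:T.shape[0],:540]=T;o[:,540:]=S
cv2.imwrite('pics/c4.png',cv2.resize(o,None,fx=.75,fy=.75))
E
```

```text
clk 23.35 pos [ 0.4071 -0.1575  0.3982] yaw -23.7 F tool [-0.   0.5 -0.1] wt [-0.01  0.02 -0.  ] rel hinge tool xy mm [-58.5 133.3]
```

View pics/c4.png

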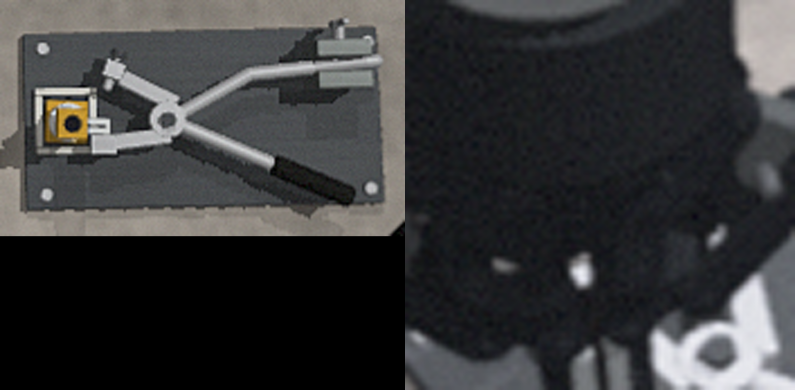

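Emit:
drive_tool(translation=[[1.6,-1.5,1],[1.6,-1.5,1],[1.6,-1.5,1],[1.7,-1.6,1],[1.7,-1.6,1],[0,0,0],[0,0,0],[0,0,0],[0,0,0],[0,0,0]], rotation=[[0,0,0],[0,0,0],[0,0,0],[0,0,0],[0,0,0],[0,0,-0.105],[0,0,-0.105],[0,0,-0.105],[0,0,-0.105],[0,0,0]], claw=[1,1,1,1,1,1,1,1,1,1])

```text
clock: 24.45
position: [0.5133, -0.1201, 0.3479]
eef_rot: [-0.0, 1.0, 0.004, -0.001]
force: [-0.8, 0.9, -0.3]
opening: 0.0001
```

```bash
python3 st.py
python3 - <<'E'
from h import *
m=camera_model('wrist');w=read_camera('wrist');cv2.imwrite('pics/w9.png',w)
np.save('w9.npy',m,allow_pickle=True)
c=proj(m,[.513,-.002,.048]);print(c)
x0=int(np.clip(c[0]-65,0,510));y0=int(np.clip(c[1]-60,0,350));print(x0,y0)
W=cv2.resize(w[y0:y0+100,x0:x0+130],None,fx=5.5,fy=5.5,interpolation=cv2.INTER_CUBIC)
cv2.imwrite('pics/c5.png',W)
E
```

```text
clk 24.45 pos [ 0.5133 -0.1201  0.3479] yaw 0.4 F tool [-0.8 -0.9  0.3] wt [-0.   -0.01  0.01] rel hinge tool xy mm [-1.4 61.1]
[321.23906696  47.59144862]
256 0
```

View pics/c5.png

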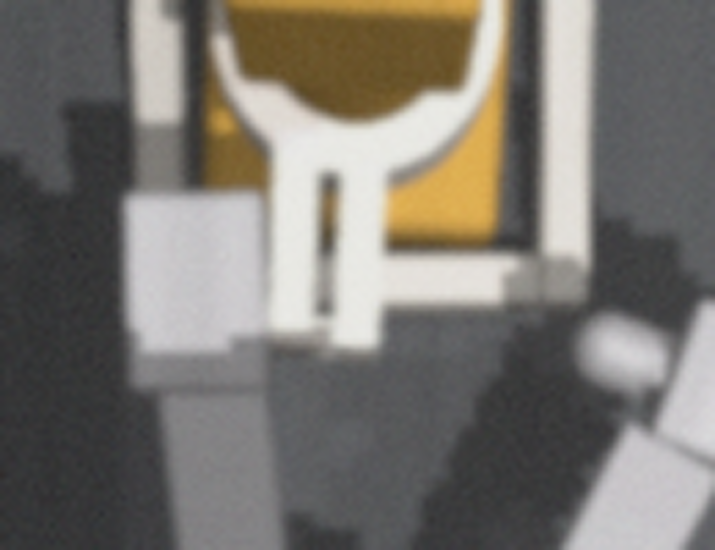

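Run:
```python
from h import *
m=np.load('w9.npy',allow_pickle=True).item()
f=lambda u:(u[0]/5.5+256,u[1]/5.5)
print('ear width mm',1000*np.linalg.norm(onz(m,f((272,270)),.048)-onz(m,f((385,270)),.048)))
a,b=cv2.imread('pics/top0.png'),cv2.imread('pics/top9.png')
d=cv2.absdiff(a,b).max(2)
for n,(x,y,w,h) in dict(spare=(275,172,32,34),jar=(160,178,48,45),mug=(415,122,78,65)).items(): print(n,np.mean(d[y:y+h,x:x+w]>40).round(3))
hand_in();print(get_obs()['clock'])
```

```text
ear width mm 12.786238671549587
spare 0.0
jar 0.0
mug 0.0
the job is handed in; nothing more can be done
the job is handed in; nothing more can be done
```

The clipped block is standing in the cradle with its clip shut, the pliers have sprung open again, and the job is handed in at about 24.5 s of the 72 s allowed.

- **Placing:** I gripped the block by its head, lowered it into the cradle with the ears between the jaws, and let go. A picture taken after release showed it standing upright, with the ears between the jaws.
- **Clicking:** I pushed the free handle along its arc with the closed fingers. The push rose to about 11 N, fell to about 3 N as the clip clicked, then began to rise to about 4–6 N, and I stopped there. Forces were read at the end of each small step, so a brief peak in between could have gone unseen. The highest reading was 10.8 N against the 16 N limit.
- **Last checks:** The pliers are back open. The ears measure 12.8 mm across, against 12.6 mm expected for a shut clip and 17 mm for an open one. The top-camera pictures from before and after show no change at the spare block, jar or mug, and the wrist force read about 1 N, within the sensor noise. No check failed. The one side-camera view taken after the push was blocked by the arm, so the wrist and top views served instead.

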